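Put the biscuit cutters back in their snap-lid case

TASK

The baking is done, so put the biscuit cutters away in their round storage case: the smallest already stands in the middle of the white base, so set the middle-sized cutter over it, then the largest over both, each flat on the base inside its low ring. Then take the clear cover by its knob, set it level over the cutters and press it straight down until all three spring clips click over its rim; keep pressing after the click so that it is fully home, and finish like that, still holding the knob and pushing firmly down on the cover, without letting go. Leave the other things on the worktop where they are.

Things in the scene. Friction and masses are not known exactly. Their poses are not given: they have to be found in the camera images.
- case_base: base of the storage case: white round plastic disc 128 mm across that grips the worktop with a rubber foot and does not move. Origin: centre of its underside; z up. At its edge stand three spring clips, at 180, 300 and 60 degrees from its x axis; their catches are 14 to 17 mm and their flared tops about 30 mm above the origin.
- case_floor (a point): middle of the base's upper face, 8 mm above its origin, on which cutters and cover stand. Round it runs a low locating ring, inner diameter 86, outer 91 mm, 5 mm high: the cutters go inside the ring, the cover outside it.
- clip0 (a joint): spring clip at 180 degrees, 20 mm wide: 0 rad at rest, grows as it bends outward. The cover's rim bends it about 0.2 rad to pass its catch, then it springs back to 0: the click. Pushing through all three takes about 8 to 15 N: they begin to bend with the cover's lower edge about 13 mm above the base's upper face and snap shut at about 3 mm, where the force drops away.
- clip1 (a joint): the same clip at 300 degrees
- clip2 (a joint): the same clip at 60 degrees
- small_cutter: round steel biscuit cutter, a ring of 40 mm outer and 36 mm inner diameter, 22 mm tall, open below. A strap handle 12 mm wide and 3 mm thick arches along the body's x axis over the ring; its flat top is 36 mm above the lower edge, 24 mm long. Origin: centre of the lower edge; z up. It already stands in the middle of the base.
- medium_cutter: round steel biscuit cutter, a ring of 58 mm outer and 54 mm inner diameter, 28 mm tall, open below. A strap handle 12 mm wide and 3 mm thick arches along the body's x axis over the ring; its flat top is 60 mm above the lower edge, 26 mm long. Origin: centre of the lower edge; z up. Nested, it stands round the small one; 21 mm between their handles. 80 g.
- large_cutter: round steel biscuit cutter, a ring of 76 mm outer and 72 mm inner diameter, 34 mm tall, open below. A strap handle 12 mm wide and 3 mm thick arches along the body's x axis over the ring; its flat top is 84 mm above the lower edge, 32 mm long. Origin: centre of the lower edge; z up. Nested, it stands round the medium one; 21 mm between their handles. 110 g.
- cover: round cover, clear wall, white rim, top and knob: wall 102 mm outer, 97 mm inner diameter; rim flange at the lower edge 111 mm across, 4 mm thick; inner height 91 mm, flat top at 94 mm, round knob 28 mm across from there up to 117 mm. Origin: centre of its lower edge; z up. Fits at any yaw. Home, its lower edge lies on the base's upper face. About 160 g.
- fryer_handle (a point): a fixed obstacle: front of the drawer handle of the black air fryer behind the base, a level bar 180 mm wide along y and 35 mm high, 150 mm above the worktop. The fryer behind it is 360 mm tall; wall cabinets hang 470 mm above the worktop from about 110 mm behind this point. Travel in front of it.
- cover_knob (a point): middle of the cover's flat top, at the foot of its knob, 94 mm above the cover's lower edge; the knob rises 23 mm from here
- lemon: yellow lemon, 78 mm long; a bystander, origin at its underside; leave it where it is
- measuring_cup: black measuring cup, 69 mm across, with a flat handle; a bystander, origin at its underside; leave it where it is
- mug: white mug, 91 mm tall; a bystander, origin at its underside; leave it where it is
- teaspoon: metal teaspoon, 139 mm long; a bystander, origin at its underside; leave it where it is
- yoghurt_pot: printed yoghurt pot, 72 mm across and 71 mm tall; a bystander, origin at its underside; leave it where it is
- sugar_jar: glass jar of sugar with a grey lid, 92 mm across and 171 mm tall; a bystander, origin at its underside; leave it where it is
Mind the look-alikes: they are no part of the job. What is shaped like the small_cutter but black is not meant.

How it is judged (in metres and radians):
On the way, in this order (a step that is already met when the one before it is completed fails the run):
1. the middle-sized cutter stands on the base over the smallest, released (horizontal distance between each of medium_cutter, small_cutter and case_base below 0.013 m and z of medium_cutter in the frame of case_base between 0.005 and 0.0105 m and angle between each of medium_cutter, small_cutter's own z axis and vertical below 0.1 rad and contact force between the fingers and medium_cutter below 0.1 N and linear speed of medium_cutter below 0.02 m/s and z of small_cutter in the frame of case_base between 0.005 and 0.0105 m), for 0.2 s.
2. the largest cutter stands on the base over the other two, released (horizontal distance between each of large_cutter, medium_cutter and case_base below 0.013 m and z of large_cutter in the frame of case_base between 0.005 and 0.0105 m and angle between each of large_cutter, medium_cutter's own z axis and vertical below 0.1 rad and contact force between the fingers and large_cutter below 0.1 N and linear speed of large_cutter below 0.02 m/s and z of medium_cutter in the frame of case_base between 0.005 and 0.0105 m), for 0.2 s.
3. the cover is held, fully down, and all three clips have sprung back over its rim (horizontal distance between cover and case_base below 0.004 m and z of cover in the frame of case_base between 0.005 and 0.0095 m and angle between the z axis of cover and the z axis of case_base, either way round below 0.035 rad and value of joint each of clip0, clip1, clip2 below 0.05 rad and contact force between the fingers and cover above 0.5 N), for 0.2 s.
At the end, for the whole second after the job is handed in: For the last second the cover is home on the base (centred within 4 mm, level within 2 degrees, at most 1.5 mm up), all clips sprung back, fingers on it, pushed onto the base with over 6 N; the three cutters stand nested upright on the base within 13 mm of its centre (all of step 3 and horizontal distance between each of small_cutter, medium_cutter, large_cutter and case_base below 0.013 m and z of small_cutter in the frame of case_base between 0.005 and 0.0105 m and angle between each of small_cutter, medium_cutter, large_cutter's own z axis and vertical below 0.1 rad and z of medium_cutter in the frame of case_base between 0.005 and 0.0105 m and z of large_cutter in the frame of case_base between 0.005 and 0.0105 m and contact force between cover and case_base above 6 N); the arm keeps its last pose, push and grip.
It fails at once if another thing on the worktop is pushed away (more than 30 mm) (distance of any of lemon, measuring_cup, mug, teaspoon, yoghurt_pot, sugar_jar from where it was at the start of the episode above 0.03 m).
It also fails if it takes over 69 s, if anything falls off the work surface, if the arm or the gripper's body presses on something with over 40 N, if the wrist force passes 120 N, or if a joint passes its speed limit or range.

ROBOT

A 6-joint arm with a two-finger parallel gripper is mounted at the origin on a cart in front of the work surface, level with it; the furniture and walls round the work are solid. World frame = base frame: x ahead of the robot, y to its left, z up, the work surface at z = 0. Lengths are in m, angles in degrees, forces in N, time in s.
With the tool pointing down it reaches from about 0.35 to 0.875 m from the base axis. Payload 4.2 kg.
Tool frame: the origin (TCP) lies between the finger pads; the fingertips stand 14 mm ahead of it and the grasp point (between the pads) lies 5 mm behind it; z points along the fingers, y is the line along which they close (so a half turn about z gives the same grasp; the last joint's range is limited). The gripper opens to 87 mm and grips with 3 to 60 N. Pads are 19 mm wide; open, the fingers measure 117 mm over their backs; the gripper's body (75 mm by 190 mm) begins 51 mm behind the grasp point.
Start: joints at [82.426, 22.042, 0.453, 0, -68.411, -14.817], TCP at [0.238, 0.578, 0.237] pointing down, gripper open.
Joint ranges: [-179.83, 179.83], [-69.29, 118.12], [-61.27, 80.66], [-181.25, 117.63], [-171.15, -9.14], [-177.46, 177.46]. Speed limits (degrees/s): [159.86, 159.86, 180, 180, 180, 180].

INTERFACE

Orientations are given as a 3x3 rotation matrix whose columns are the frame's x, y, z axes.
In Python, from station import * gives the robot as it stands. The module is installed in compiled form; this text tells all that it offers.
- The arm moves only by the tool play_rows, never from a script. Its argument "steps" is a list of rows, each an object of numbers: "ax", "ay", "az": the turn, a rotation vector about the tool's x, y, z in degrees; "dx", "dy", "dz": the shift along the tool's x, y, z in mm; "claw": the finger opening in mm, from 0 to 87. A call has 1 to 20 rows; each row shifts and turns the commanded pose from where the row before left it, along the tool's axes as they then stand; what a row does not reach is not made up. A row lasts 1/10 s, in which the tool goes at most 50 mm and 8.59 degrees, less where a joint would pass 70% of its speed; a pose out of reach is approached as far as the arm can. A call with a gripper value outside its range is refused whole. The fingers move at their own pace and stop on an object; the grip force is fixed at half the most. Time passes only in rows, so rows that do not move let the fingers close. It gives the time, the measured TCP pose, the force, the opening and the grip force at its end, in the units of the state.
- sense(): the state, without advancing time (a new reading comes with each control period).
- capture(name): name is "side" or "top"; returns a dict with "frame" (420x560x3 uint8, blue, green, red), "range_z" (420x560 float32, m along the optical axis (not along the pixel's ray), 0 where there is no reading), "fx", "fy", "cx", "cy" (pixels), "k1" (the pictures are not rectified: a ray, as slopes to the right and down, at radius r is drawn at 1 + k1 r^2 times it, then the intrinsics apply), "xyz" and "rotation" of the camera in the world. Camera axes: x right, y down, z forward; pixel columns grow to the right and rows downward; lengths in m; the calibration is good to about 2 mm. A picture is of the moment at which its call begins.
- finish_job(): hands the job in; it is judged then, once.
The state is a dict: "time_s": time; "joints": joint angles; "joint_velocities": joint speeds; "effort": joint torques, N m; "tcp_pos": TCP position; "ee_rot": TCP orientation; "wrist_force": force on the tool from outside, world axes, zero at the start; "moment": the same for the moment, N m; "gripper_width": opening from 0.0 (shut) to 1.0 (fully open); "gripper_force": force on a finger pad.
Only numpy, scipy, OpenCV 4.12 (cv2) and the standard library are available. Lean on these libraries where they do the work, as an engineer would, in place of code of your own. Each camera call takes 0.05 s, during which the arm holds its last target. There are 200 camera calls.

## Working session

There is one attempt and no reset: what is moved stays moved. The work goes in short steps, Python scripts to look and compute and a tool call to move; the robot and the scene stay as the last step left them, time stands still between calls to the robot, and variables do not carry over. Pictures are saved under pics/ and viewed, at most 10 in all, crops included, and the job is handed in when it is done.

Besides the shell and the picture viewer there is one more tool, called after "Emit:" by a JSON object that holds its "name" and its "arguments". play_rows: Moves the arm, as the interface text tells. Its arguments: {"type":"object","properties":{"steps":{"type":"array"}},"required":["steps"]}

```bash
mkdir -p pics
cat > h.py <<'E'
from station import *
import numpy as np, cv2
def cloud(c):
    h,w=c["range_z"].shape
    u,v=np.meshgrid(np.arange(w),np.arange(h))
    xd=(u-c["cx"])/c["fx"]; yd=(v-c["cy"])/c["fy"]
    x,y=xd.copy(),yd.copy()
    for _ in range(8):
        s=1+c["k1"]*(x*x+y*y); x,y=xd/s,yd/s
    z=c["range_z"]; P=np.stack([x*z,y*z,z],-1)
    P=P@np.array(c["rotation"]).T+np.array(c["xyz"])
    P[z==0]=np.nan
    return P
E
python3 - <<'E'
from h import *
for n in("top","side"):
    c=capture(n); cv2.imwrite(f"pics/{n}0.png",c["frame"]); np.savez(f"{n}0.npz",P=cloud(c),f=c["frame"]); print(n,c["xyz"],np.round(c["rotation"],3).tolist(),c["fx"],c["k1"])
s=sense();print(s)
E
```

```text
top [0.30093068 0.15398465 1.46121724] [[-0.023, -0.981, 0.195], [-1.0, 0.025, 0.007], [-0.012, -0.194, -0.981]] 443.9345797632034 -0.09350303501288199
side [-0.08779331 -0.85298698  0.80891505] [[0.855, -0.256, 0.451], [-0.518, -0.416, 0.747], [-0.004, -0.873, -0.488]] 509.1043390116662 0.004605000543226566
{'time_s': 0.1, 'joints': array([ 8.24255898e+01,  2.20857942e+01,  3.87182389e-01, -2.60475191e-02,
       -6.84118245e+01, -1.48191356e+01]), 'joint_velocities': array([ 0.0194757 , -0.07660203,  0.23301521,  0.13242642,  0.04402081,
        0.00646919]), 'effort': array([-4.62374155e-04, -3.91686630e+01,  1.87936646e+01,  4.23193082e+00,
        1.34621162e-02, -7.49151354e-05]), 'tcp_pos': array([0.23786174, 0.57740536, 0.23557008]), 'ee_rot': array([[ 9.24525091e-01, -3.81120589e-01, -6.73099354e-04],
       [-3.81121174e-01, -9.24523234e-01, -1.85490169e-03],
       [ 8.46452343e-05,  1.97143557e-03, -9.99998053e-01]]), 'wrist_force': array([-0.76573741,  0.42022669,  0.17662286]), 'moment': array([-0.00922135, -0.01241034, -0.0141143 ]), 'gripper_force': 0.0, 'gripper_width': 1.0005669037711102}
```

View pics/top0.png

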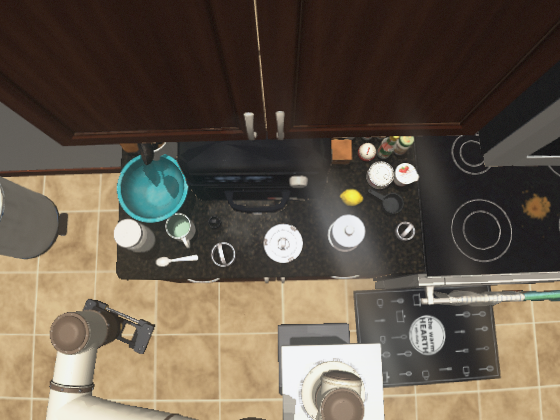

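View pics/side0.png

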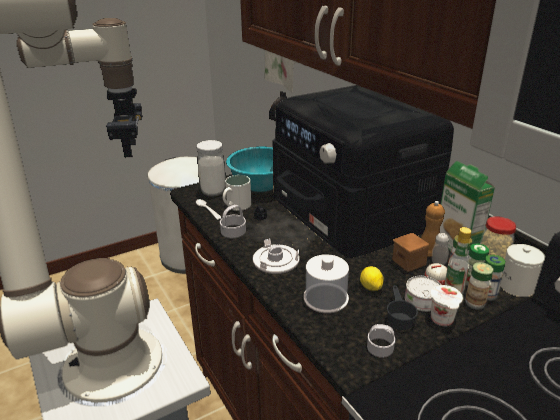

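The top view shows the base at (283,243), the cover at (347,231), the large cutter at (222,254) and the medium cutter at (405,231). The black look-alike is at (214,224), and the fryer handle is behind the base at about (258,205).

Run:
```python
from h import *
t=np.load("top0.npz");P=t["P"];f=t["f"]
s=np.load("side0.npz");S=s["P"];g=s["f"]
for n,(u,v) in dict(base=(283,243),cover=(347,231),L=(222,254),M=(405,231),blk=(214,224),hand=(258,205)).items(): print(n,np.round(P[v,u],3))
np.set_printoptions(linewidth=200,suppress=True)
for n,(u,v,r) in dict(L=(222,254,16),M=(405,231,13),base=(283,243,22),cover=(347,231,20)).items():
    for nm,C in(("top",P),("side",S)):
        c0=P[v,u,:2]; q=C.reshape(-1,3); R=r*0.0031
        m=(np.abs(q[:,:2]-c0)<R).all(1)&(q[:,2]>0.005)&(q[:,2]<.2)
        q=q[m]; print(n,nm,len(q),np.histogram(q[:,2],bins=np.arange(0,.13,.01))[0].tolist(),q.min(0).round(3),q.max(0).round(3))
a=cv2.resize(f[185:285,180:440],None,fx=3,fy=3,interpolation=cv2.INTER_CUBIC)
cv2.imwrite("pics/topc.png",a)
b=cv2.resize(g[190:370,190:410],None,fx=3.3,fy=3.3,interpolation=cv2.INTER_CUBIC);cv2.imwrite("pics/sidec.png",b)
```

```text
base [0.478 0.145 0.042]
cover [ 0.5   -0.052  0.117]
L [0.443 0.336 0.083]
M [ 0.504 -0.247  0.059]
blk [0.552 0.374 0.002]
hand [ 0.614  0.225 -0.003]
L top 238 [50, 22, 11, 63, 6, 3, 9, 26, 48, 0, 0, 0] [0.394 0.29  0.005] [0.49  0.378 0.089]
L side 519 [58, 123, 139, 93, 17, 17, 17, 26, 29, 0, 0, 0] [0.404 0.297 0.005] [0.481 0.383 0.086]
M top 185 [44, 20, 44, 25, 11, 27, 14, 0, 0, 0, 0, 0] [ 0.464 -0.285  0.005] [ 0.542 -0.208  0.065]
M side 576 [90, 178, 164, 24, 21, 72, 27, 0, 0, 0, 0, 0] [ 0.469 -0.288  0.005] [ 0.535 -0.211  0.064]
base top 1074 [614, 341, 53, 41, 24, 1, 0, 0, 0, 0, 0, 0] [0.412 0.077 0.005] [0.545 0.213 0.052]
base side 1047 [585, 275, 116, 43, 28, 0, 0, 0, 0, 0, 0, 0] [0.414 0.079 0.005] [0.542 0.208 0.047]
cover top 985 [62, 16, 16, 15, 14, 13, 16, 17, 62, 675, 21, 55] [ 0.439 -0.112  0.005] [0.555 0.008 0.125]
cover side 2120 [96, 133, 134, 143, 131, 142, 142, 146, 151, 776, 45, 81] [ 0.438 -0.113  0.005] [ 0.553 -0.01   0.119]
```

View pics/topc.png

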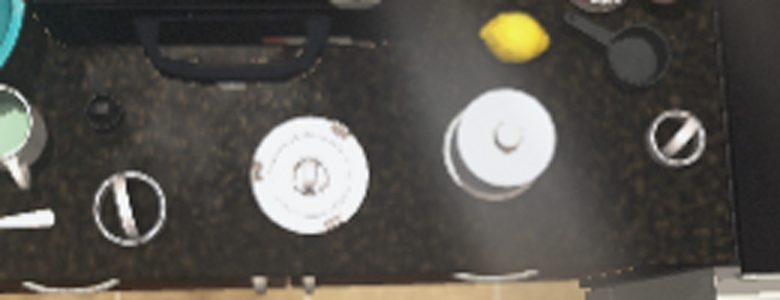

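View pics/sidec.png

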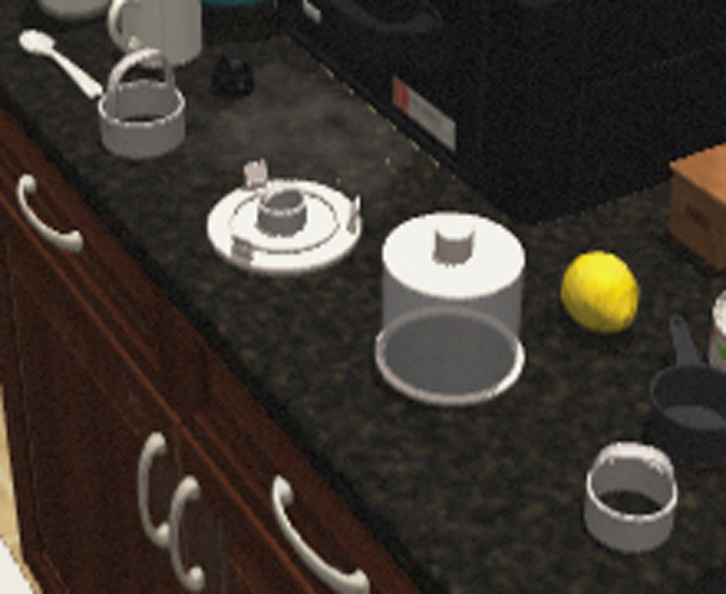

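The crops confirm this. The large cutter's strap lies roughly along world x, the medium cutter's strap is diagonal, and the base is clear. Next I fit the poses.

```bash
cat > fit.py <<'E'
from h import *
from scipy.optimize import least_squares
np.set_printoptions(linewidth=200,suppress=True)
def circ(q,R,c0):
    r=least_squares(lambda c:np.hypot(*(q[:,:2]-c).T)-R,c0,loss="soft_l1",f_scale=.001); return r.x
def sel(P,c,rad,z0,z1):
    q=P.reshape(-1,3); m=(np.hypot(q[:,0]-c[0],q[:,1]-c[1])<rad)&(q[:,2]>z0)&(q[:,2]<z1); return q[m]
def ray(c,uv):
    uv=np.asarray(uv,float); K=np.array([[c["fx"],0,c["cx"]],[0,c["fy"],c["cy"]],[0,0,1]])
    p=cv2.undistortPoints(uv.reshape(-1,1,2),K,np.array([c["k1"],0,0,0]))[:,0]
    return np.c_[p,np.ones(len(p))]@np.array(c["rotation"]).T
def plane(c,uv,z):
    d=ray(c,uv); o=np.array(c["xyz"]); return o+d*((z-o[2])/d[:,2])[:,None]
def cutter(P,c0,R,h,top,rs):
    c=np.array(c0)
    for _ in range(2):
        c=circ(sel(P,c,R+.008,.008,h-.002),R,c)
    q=sel(P,c,.03,top-.006,top+.01); s=q[:,:2]-q[:,:2].mean(0)
    w,V=np.linalg.eigh(s.T@s); a=V[:,1]
    return c.round(4),"n",len(q),"strapmean",q.mean(0).round(4),"ang",round(np.degrees(np.arctan2(a[1],a[0]))%180,1),(w/len(q))**.5
E
python3 - <<'E'
from fit import *
for n in("top","side"):
    c=capture(n);P=cloud(c)
    print(n)
    print(" table z",np.nanmedian(sel(P,(.45,.05),.02,-.05,.05)[:,2]))
    print(" L",cutter(P,(.443,.336),.037,.034,.084,0))
    print(" M",cutter(P,(.504,-.247),.028,.028,.060,0))
    q=sel(P,(.478,.145),.03,.014,.028); print(" small",circ(q,.019,(.478,.145)),len(q))
    q=sel(P,(.478,.145),.016,.038,.052); print(" small strap",q.mean(0),np.ptp(q,0))
    g=c["frame"].min(2)
    for nm,c0,z,R in(("base",(.478,.145),.008,.064),("covertop",(.5,-.052),.094,.051),("knobtop",(.5,-.052),.117,.014)):
        # edge by radial gradient along rays from centre in plane z
        cc=np.array(c0)
        if nm!="knobtop":
          H,W=g.shape
          uu,vv=np.meshgrid(np.arange(W),np.arange(H)); X=plane(c,np.c_[uu.ravel(),vv.ravel()],z).reshape(H,W,3)
          m=(np.hypot(X[...,0]-cc[0],X[...,1]-cc[1])<R*1.4)&(g>110)
          m=m.astype(np.uint8); k,lab,st,_=cv2.connectedComponentsWithStats(m); m=(lab==1+st[1:,4].argmax()).astype(np.uint8)
          ct=max(cv2.findContours(m,0,1)[0],key=len)[:,0]
          q=plane(c,ct,z); r=least_squares(lambda p:np.hypot(*(q[:,:2]-p[:2]).T)-p[2],[*cc,R],loss="soft_l1",f_scale=.001); print(" ",nm,r.x,len(q),np.abs(r.fun).mean())
        q=sel(P,cc,.09 if nm=="base" else R*1.05,z-.004,z+.004 if nm!="base" else .011)
        print("   cloudmean",(q.min(0)+q.max(0))/2,np.median(q,0),len(q))
    q=sel(P,(.497,-.052),.06,.02,.085); print(" cover wall",circ(q,.051,(.497,-.052)),len(q))
    q=sel(P,(.497,-.052),.025,.1,.113); print(" knob wall",circ(q,.014,(.497,-.052)),len(q))
    q=sel(P,(.478,.145),.07,.022,.036); q=q[np.hypot(*(q[:,:2]-(.478,.145)).T)>.045]; a=np.degrees(np.arctan2(q[:,1]-.145,q[:,0]-.478)); print(" clips",np.histogram(a,np.arange(-180,181,20))[0])
    q=P.reshape(-1,3); m=(abs(q[:,1]-.23)<.12)&(abs(q[:,2]-.15)<.016)&(q[:,0]>.4); b=q[m]; print(" fryer handle x pct",np.percentile(b[:,0],[0,2,10,50]),b[b[:,0]<np.percentile(b[:,0],20)][:,1].min(),b[b[:,0]<np.percentile(b[:,0],20)][:,1].max())
E
```

```text
top
 table z -0.0005377570670666021
 L (array([0.4462, 0.3392]), 'n', 57, 'strapmean', array([0.4463, 0.3394, 0.0829]), 'ang', np.float64(13.1), array([0.00353759, 0.01431616]))
 M (array([ 0.5102, -0.2568]), 'n', 38, 'strapmean', array([ 0.507 , -0.2553,  0.0589]), 'ang', np.float64(136.7), array([0.0033334 , 0.01056445]))
 small [0.47928292 0.1460248 ] 19
 small strap [0.47896279 0.1456287  0.04277065] [0.02845218 0.01344191 0.00970796]
  base [0.48299612 0.14549506 0.06375412] 111 0.0008778301840947895
   cloudmean [0.47710871 0.1460763  0.00748788] [0.48003087 0.14318721 0.00734158] 804
  covertop [ 0.4994297  -0.05205631  0.05802004] 104 0.0024266851759792035
   cloudmean [ 0.50252495 -0.05809576  0.0940309 ] [ 0.5013141  -0.05392858  0.09392645] 601
   cloudmean [ 0.50164716 -0.05639808  0.11688169] [ 0.50307997 -0.05724942  0.11722939] 34
 cover wall [ 0.50470727 -0.06046458] 96
 knob wall [ 0.48686529 -0.05348868] 16
 clips [ 2  8  0  0  0  0  1 11  0  0  0  0  4  8  0  0  0  0]
 fryer handle x pct [0.55298346 0.55566243 0.56045137 0.59109432] 0.15794238267104996 0.2765780068
[... 414 characters left out ...]
] [0.02711441 0.01540567 0.00862055]
  base [0.47766974 0.14294203 0.06389221] 123 0.003457538271314509
   cloudmean [0.46641397 0.15232365 0.00754664] [0.46853795 0.13029554 0.00816515] 688
  covertop [ 0.50027862 -0.06154761  0.05102027] 101 0.0009256674555762804
   cloudmean [ 0.50066346 -0.05725803  0.09413632] [ 0.49355217 -0.06484182  0.09423636] 678
   cloudmean [ 0.50070318 -0.05764751  0.11684257] [ 0.49881065 -0.05742247  0.11719112] 38
 cover wall [ 0.50188923 -0.05895043] 880
 knob wall [ 0.50197452 -0.05870112] 52
 clips [ 2 14  0  0  0  0  8  4  0  0  0  0  6 20  0  0  0  0]
 fryer handle x pct [0.54876383 0.55492676 0.55742299 0.59235856] 0.15604627234967083 0.2719268612622766
```

Emit:
{"name": "play_rows", "arguments": {"steps": [{"dx": 28.3, "dy": 33.5}, {"dx": 28.3, "dy": 33.5}, {"dx": 28.3, "dy": 33.5}, {"dx": 28.3, "dy": 33.5}, {"dx": 28.3, "dy": 33.5}, {"dx": 28.3, "dy": 33.5}, {"dx": 28.3, "dy": 33.5}, {"dx": 28.3, "dy": 33.5}, {"dx": 28.3, "dy": 33.5}, {"dx": 28.3, "dy": 33.5}, {"dx": 28.3, "dy": 33.5}, {"dx": 28.3, "dy": 33.5}, {"dx": 28.3, "dy": 33.5}, {"dx": 28.3, "dy": 33.5}, {"dx": 28.3, "dy": 33.5}, {"dx": 28.3, "dy": 33.5}, {"dx": 28.3, "dy": 33.5}, {"dx": 28.3, "dy": 33.5}, {"dx": 28.3, "dy": 33.5}, {"dx": 28.3, "dy": 33.5}]}}

```text
invalid input at $.steps[0]: expected keys ax, ay, az, dx, dy, dz, claw
```

Emit:
{"name": "play_rows", "arguments": {"steps": [{"az": 6.9, "dz": 25}, {"az": 6.9, "dz": 25}, {"az": 6.8, "dz": 25, "claw": 40}, {"dz": 10, "claw": 40}, {"claw": 40}, {"claw": 40}]}}

```text
invalid input at $.steps[0]: expected keys ax, ay, az, dx, dy, dz, claw
```

```bash
cat > go.py <<'E'
from fit import *
import sys
def go(x,y,z,yaw):
    s=sense();R=np.array(s["ee_rot"]);p=np.array(s["tcp_pos"])
    a=np.radians(yaw);c,n=np.cos(a),np.sin(a)
    Rt=np.array([[c,n,0],[n,-c,0],[0,0,-1]])
    from scipy.spatial.transform import Rotation as Ro
    rv=np.degrees(Ro.from_matrix(R.T@Rt).as_rotvec())
    print("t",round(s["time_s"],2),"tcp",p.round(4),"yaw",np.degrees(np.arctan2(R[1,0],R[0,0])).round(2),"F",np.round(s["wrist_force"],1),"w",round(s["gripper_width"]*87,1),"gf",round(s["gripper_force"],1))
    print(" shift now-frame mm",((np.array([x,y,z])-p)@R*1000).round(1)," rot",rv.round(2)," shift in target frame",((np.array([x,y,z])-p)@Rt*1000).round(1))
if __name__=="__main__": go(*map(float,sys.argv[1:5]))
E
python3 go.py .506 -.258 .060 -43
python3 - <<'E'
from fit import *
c=capture("side");P=cloud(c);print(cutter(P,(.506,-.258),.028,.028,.060,0))
cv2.imwrite("pics/m1.png",cv2.resize(c["frame"][180:370,270:470],None,fx=3,fy=3))
E
```

```text
t 0.2 tcp [0.2379 0.5776 0.2359] yaw -22.4 F [-0.2 -0.7 -0.7] w 87.0 gf 0.0
 shift now-frame mm [566.2 670.1 176.8]  rot [ 0.08 -0.02 20.6 ]  shift in target frame [765.9 428.3 175.9]
(array([ 0.5055, -0.2585]), 'n', 86, 'strapmean', array([ 0.5052, -0.2589,  0.0587]), 'ang', np.float64(138.1), array([0.0038944 , 0.01097679]))
```

View pics/m1.png

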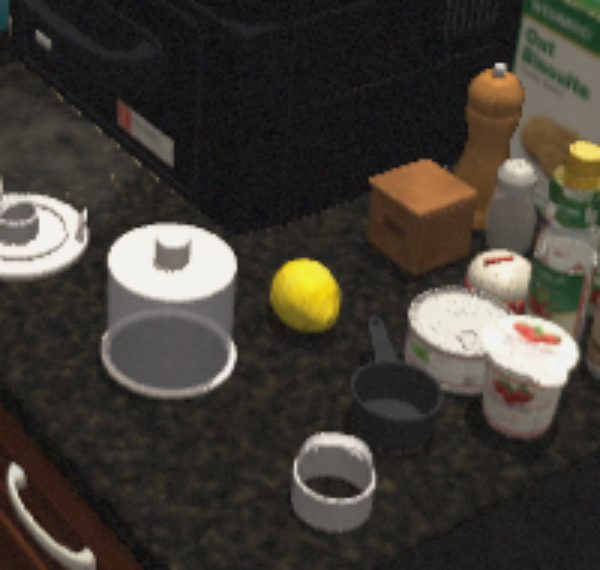

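All seven keys are required, so the arm did not move. The picture shows the scene unchanged, with the medium cutter at crop (335,480).

Emit:
{"name": "play_rows", "arguments": {"steps": [{"ax": 0, "ay": 0, "az": 0, "dx": 28.3, "dy": 33.5, "dz": 0, "claw": 87}, {"ax": 0, "ay": 0, "az": 0, "dx": 28.3, "dy": 33.5, "dz": 0, "claw": 87}, {"ax": 0, "ay": 0, "az": 0, "dx": 28.3, "dy": 33.5, "dz": 0, "claw": 87}, {"ax": 0, "ay": 0, "az": 0, "dx": 28.3, "dy": 33.5, "dz": 0, "claw": 87}, {"ax": 0, "ay": 0, "az": 0, "dx": 28.3, "dy": 33.5, "dz": 0, "claw": 87}, {"ax": 0, "ay": 0, "az": 0, "dx": 28.3, "dy": 33.5, "dz": 0, "claw": 87}, {"ax": 0, "ay": 0, "az": 0, "dx": 28.3, "dy": 33.5, "dz": 0, "claw": 87}, {"ax": 0, "ay": 0, "az": 0, "dx": 28.3, "dy": 33.5, "dz": 0, "claw": 87}, {"ax": 0, "ay": 0, "az": 0, "dx": 28.3, "dy": 33.5, "dz": 0, "claw": 87}, {"ax": 0, "ay": 0, "az": 0, "dx": 28.3, "dy": 33.5, "dz": 0, "claw": 87}, {"ax": 0, "ay": 0, "az": 0, "dx": 28.3, "dy": 33.5, "dz": 0, "claw": 87}, {"ax": 0, "ay": 0, "az": 0, "dx": 28.3, "dy": 33.5, "dz": 0, "claw": 87}, {"ax": 0, "ay": 0, "az": 0, "dx": 28.3, "dy": 33.5, "dz": 0, "claw": 87}, {"ax": 0, "ay": 0, "az": 0, "dx": 28.3, "dy": 33.5, "dz": 0, "claw": 87}, {"ax": 0, "ay": 0, "az": 0, "dx": 28.3, "dy": 33.5, "dz": 0, "claw": 87}, {"ax": 0, "ay": 0, "az": 0, "dx": 28.3, "dy": 33.5, "dz": 0, "claw": 87}, {"ax": 0, "ay": 0, "az": 0, "dx": 28.3, "dy": 33.5, "dz": 0, "claw": 40}, {"ax": 0, "ay": 0, "az": 0, "dx": 28.3, "dy": 33.5, "dz": 0, "claw": 40}, {"ax": 0, "ay": 0, "az": 0, "dx": 28.3, "dy": 33.5, "dz": 0, "claw": 40}, {"ax": 0, "ay": 0, "az": 0, "dx": 28.3, "dy": 33.5, "dz": 0, "claw": 40}]}}

```text
time_s: 2.25
tcp_pos: [0.5064, -0.2591, 0.2365]
ee_rot: [[0.925, -0.381, 0.0], [-0.381, -0.925, 0.0], [0.0, -0.0, -1.0]]
wrist_force: [0.7, 0.4, -0.2]
gripper_width: 0.721
gripper_force: 0.0
```

Emit:
{"name": "play_rows", "arguments": {"steps": [{"ax": 0, "ay": 0, "az": 6.9, "dx": 0, "dy": 0, "dz": 25, "claw": 40}, {"ax": 0, "ay": 0, "az": 6.9, "dx": 0, "dy": 0, "dz": 25, "claw": 40}, {"ax": 0, "ay": 0, "az": 6.8, "dx": 0, "dy": 0, "dz": 25, "claw": 40}, {"ax": 0, "ay": 0, "az": 0, "dx": 0, "dy": 0, "dz": 20, "claw": 40}, {"ax": 0, "ay": 0, "az": 0, "dx": 0, "dy": 0, "dz": 0, "claw": 40}, {"ax": 0, "ay": 0, "az": 0, "dx": 0, "dy": 0, "dz": 0, "claw": 40}]}}

```text
time_s: 2.85
tcp_pos: [0.5064, -0.2574, 0.1419]
ee_rot: [[0.732, -0.682, -0.0], [-0.682, -0.732, -0.0], [0.0, 0.0, -1.0]]
wrist_force: [0.4, 1.3, 0.4]
gripper_width: 0.46
gripper_force: 0.0
```

```bash
python3 go.py .506 -.258 .060 -43
```

```text
t 2.85 tcp [ 0.5064 -0.2574  0.1419] yaw -42.96 F [0.4 1.3 0.4] w 40.0 gf 0.0
 shift now-frame mm [ 0.1  0.7 81.9]  rot [ 0.02 -0.01  0.04]  shift in target frame [ 0.1  0.7 81.9]
```

Emit:
{"name": "play_rows", "arguments": {"steps": [{"ax": 0, "ay": 0, "az": 0, "dx": 0, "dy": 0.5, "dz": 28, "claw": 40}, {"ax": 0, "ay": 0, "az": 0, "dx": 0, "dy": 0, "dz": 28, "claw": 40}, {"ax": 0, "ay": 0, "az": 0, "dx": 0, "dy": 0, "dz": 28, "claw": 40}, {"ax": 0, "ay": 0, "az": 0, "dx": 0, "dy": 0, "dz": 0, "claw": 40}, {"ax": 0, "ay": 0, "az": 0, "dx": 0, "dy": 0, "dz": 0, "claw": 0}, {"ax": 0, "ay": 0, "az": 0, "dx": 0, "dy": 0, "dz": 0, "claw": 0}, {"ax": 0, "ay": 0, "az": 0, "dx": 0, "dy": 0, "dz": 0, "claw": 0}, {"ax": 0, "ay": 0, "az": 0, "dx": 0, "dy": 0, "dz": 0, "claw": 0}, {"ax": 0, "ay": 0, "az": 0, "dx": 0, "dy": 0, "dz": 0, "claw": 0}, {"ax": 0, "ay": 0, "az": 0, "dx": 0, "dy": 0, "dz": 0, "claw": 0}]}}

```text
time_s: 3.85
tcp_pos: [0.5067, -0.2577, 0.0584]
ee_rot: [[0.732, -0.682, 0.002], [-0.682, -0.732, -0.001], [0.002, -0.001, -1.0]]
wrist_force: [0.3, 1.4, 4.0]
gripper_width: 0.121
gripper_force: 30.0
```

```bash
python3 go.py .478 .145 .15 -43
python3 - <<'E'
from fit import *
c=capture("side");P=cloud(c);print(circ(sel(P,(.506,-.258),.036,.008,.026),.028,(.506,-.258)))
E
```

```text
t 3.85 tcp [ 0.5067 -0.2577  0.0584] yaw -42.97 F [0.3 1.4 4. ] w 10.6 gf 30.0
 shift now-frame mm [-295.3 -275.2  -91.9]  rot [-0.06 -0.11  0.03]  shift in target frame [-295.6 -275.   -91.6]
[ 0.50546323 -0.25871506]
```

Emit:
{"name": "play_rows", "arguments": {"steps": [{"ax": 0, "ay": 0, "az": 0, "dx": 0, "dy": 0, "dz": -42, "claw": 0}, {"ax": 0, "ay": 0, "az": 0, "dx": 0, "dy": 0, "dz": -42, "claw": 0}, {"ax": 0, "ay": 0, "az": 0, "dx": 0, "dy": 0, "dz": -42, "claw": 0}, {"ax": 0, "ay": 0, "az": 0, "dx": 0, "dy": 0, "dz": -42, "claw": 0}, {"ax": 0, "ay": 0, "az": 0, "dx": -29.6, "dy": -27.5, "dz": 0, "claw": 0}, {"ax": 0, "ay": 0, "az": 0, "dx": -29.6, "dy": -27.5, "dz": 0, "claw": 0}, {"ax": 0, "ay": 0, "az": 0, "dx": -29.6, "dy": -27.5, "dz": 0, "claw": 0}, {"ax": 0, "ay": 0, "az": 0, "dx": -29.6, "dy": -27.5, "dz": 0, "claw": 0}, {"ax": 0, "ay": 0, "az": 0, "dx": -29.6, "dy": -27.5, "dz": 0, "claw": 0}, {"ax": 0, "ay": 0, "az": 0, "dx": -29.6, "dy": -27.5, "dz": 0, "claw": 0}, {"ax": 0, "ay": 0, "az": 0, "dx": -29.6, "dy": -27.5, "dz": 0, "claw": 0}, {"ax": 0, "ay": 0, "az": 0, "dx": -29.6, "dy": -27.5, "dz": 0, "claw": 0}, {"ax": 0, "ay": 0, "az": 0, "dx": -29.6, "dy": -27.5, "dz": 0, "claw": 0}, {"ax": 0, "ay": 0, "az": 0, "dx": -29.6, "dy": -27.5, "dz": 0, "claw": 0}, {"ax": 0, "ay": 0, "az": -7.2, "dx": 0, "dy": 0, "dz": 0, "claw": 0}, {"ax": 0, "ay": 0, "az": -7.2, "dx": 0, "dy": 0, "dz": 0, "claw": 0}, {"ax": 0, "ay": 0, "az": -7.2, "dx": 0, "dy": 0, "dz": 0, "claw": 0}, {"ax": 0, "ay": 0, "az": -7.2, "dx": 0, "dy": 0, "dz": 0, "claw": 0}, {"ax": 0, "ay": 0, "az": -7.2, "dx": 0, "dy": 0, "dz": 0, "claw": 0}, {"ax": 0, "ay": 0, "az": -7.2, "dx": 0, "dy": 0, "dz": 0, "claw": 0}]}}

```text
time_s: 5.9
tcp_pos: [0.4762, 0.1451, 0.2249]
ee_rot: [[1.0, 0.009, -0.002], [0.009, -1.0, -0.001], [-0.002, 0.001, -1.0]]
wrist_force: [0.2, 0.4, -1.1]
gripper_width: 0.124
gripper_force: 30.0
```

Emit:
{"name": "play_rows", "arguments": {"steps": [{"ax": 0, "ay": 0, "az": 0, "dx": 0, "dy": 0, "dz": 30, "claw": 0}, {"ax": 0, "ay": 0, "az": 0, "dx": 0, "dy": 0, "dz": 30, "claw": 0}, {"ax": 0, "ay": 0, "az": 0, "dx": 0, "dy": 0, "dz": 20, "claw": 0}, {"ax": 0, "ay": 0, "az": 0, "dx": 0, "dy": 0, "dz": 0, "claw": 0}, {"ax": 0, "ay": 0, "az": 0, "dx": 0, "dy": 0, "dz": 0, "claw": 0}]}}

```text
time_s: 6.4
tcp_pos: [0.477, 0.1453, 0.1457]
ee_rot: [[1.0, 0.004, -0.0], [0.004, -1.0, -0.001], [-0.0, 0.001, -1.0]]
wrist_force: [1.2, 0.7, -1.0]
gripper_width: 0.125
gripper_force: 30.0
```

```bash
python3 go.py .4775 .145 .0665 0
python3 - <<'E'
from fit import *
for n in("side","top"):
    c=capture(n);P=cloud(c);q=sel(P,(.478,.145),.04,.09,.115);print(n,circ(q,.028,(.478,.145)),len(q),[ (lambda w:(len(w),w[:,2].min() if len(w) else 0))(sel(P,(.478,.145),.04,.07,.14))])
E
```

```text
t 6.4 tcp [0.477  0.1453 0.1457] yaw 0.23 F [ 1.2  0.7 -1. ] w 10.9 gf 30.0
 shift now-frame mm [ 0.6  0.2 79.2]  rot [0.05 0.02 0.23]  shift in target frame [ 0.5  0.3 79.2]
side [0.47594572 0.14463086] 275 [(401, np.float64(0.08526108775499164))]
top [0.47919511 0.14469453] 8 [(19, np.float64(0.08944518408297042))]
```

Emit:
{"name": "play_rows", "arguments": {"steps": [{"ax": 0, "ay": 0, "az": 0, "dx": 0.5, "dy": 0, "dz": 25, "claw": 0}, {"ax": 0, "ay": 0, "az": 0, "dx": 0, "dy": 0, "dz": 25, "claw": 0}, {"ax": 0, "ay": 0, "az": 0, "dx": 0, "dy": 0, "dz": 15, "claw": 0}, {"ax": 0, "ay": 0, "az": 0, "dx": 0, "dy": 0, "dz": 8, "claw": 0}, {"ax": 0, "ay": 0, "az": 0, "dx": 0, "dy": 0, "dz": 5, "claw": 0}, {"ax": 0, "ay": 0, "az": 0, "dx": 0, "dy": 0, "dz": 1, "claw": 0}, {"ax": 0, "ay": 0, "az": 0, "dx": 0, "dy": 0, "dz": 0, "claw": 0}]}}

```text
time_s: 7.2
tcp_pos: [0.4779, 0.1458, 0.0673]
ee_rot: [[1.0, 0.004, 0.001], [0.004, -1.0, 0.001], [0.001, -0.001, -1.0]]
wrist_force: [0.4, -1.2, 0.1]
gripper_width: 0.127
gripper_force: 30.0
```

Emit:
{"name": "play_rows", "arguments": {"steps": [{"ax": 0, "ay": 0, "az": 0, "dx": 0, "dy": 0, "dz": 0.7, "claw": 0}, {"ax": 0, "ay": 0, "az": 0, "dx": 0, "dy": 0, "dz": 0, "claw": 40}, {"ax": 0, "ay": 0, "az": 0, "dx": 0, "dy": 0, "dz": 0, "claw": 40}, {"ax": 0, "ay": 0, "az": 0, "dx": 0, "dy": 0, "dz": 0, "claw": 40}, {"ax": 0, "ay": 0, "az": 0, "dx": 0, "dy": 0, "dz": -10, "claw": 40}, {"ax": 0, "ay": 0, "az": 0, "dx": 0, "dy": 0, "dz": -30, "claw": 40}, {"ax": 0, "ay": 0, "az": 0, "dx": 0, "dy": 0, "dz": -40, "claw": 40}, {"ax": 0, "ay": 0, "az": 0, "dx": 0, "dy": 0, "dz": -40, "claw": 40}, {"ax": 0, "ay": 0, "az": 0, "dx": 0, "dy": 0, "dz": 0, "claw": 40}]}}

```text
time_s: 8.1
tcp_pos: [0.4807, 0.1471, 0.1927]
ee_rot: [[1.0, 0.005, 0.012], [0.005, -1.0, 0.006], [0.012, -0.006, -1.0]]
wrist_force: [-0.3, 0.9, -0.1]
gripper_width: 0.457
gripper_force: 0.0
```

```bash
python3 go.py .4445 .339 .14 12
python3 - <<'E'
from fit import *
for n in("side","top"):
    c=capture(n);P=cloud(c)
    print(n,"M",cutter(P,(.478,.145),.028,.035,.068,0)); print(" zmed strap",np.median(sel(P,(.478,.145),.012,.055,.08)[:,2]))
    print(" L",cutter(P,(.4445,.339),.037,.034,.084,0))
E
```

```text
t 8.1 tcp [0.4807 0.1471 0.1927] yaw 0.28 F [-0.3  0.9 -0.1] w 39.7 gf 0.0
 shift now-frame mm [ -36.  -191.7   53.4]  rot [ -0.29  -0.75 -11.71]  shift in target frame [   4.4 -195.2   52.7]
side M (array([0.4761, 0.1448]), 'n', 44, 'strapmean', array([0.4727, 0.144 , 0.0665]), 'ang', np.float64(0.1), array([0.00389193, 0.01070553]))
 zmed strap 0.0674938113208115
 L (array([0.4433, 0.3389]), 'n', 38, 'strapmean', array([0.4413, 0.3372, 0.0822]), 'ang', np.float64(10.5), array([0.00356443, 0.01319465]))
top M (array([0.4799, 0.1478]), 'n', 7, 'strapmean', array([0.4658, 0.1461, 0.0652]), 'ang', np.float64(76.5), array([0.00249958, 0.00328508]))
 zmed strap 0.0649383973455564
 L (array([0.4445, 0.339 ]), 'n', 0, 'strapmean', array([nan, nan, nan]), 'ang', np.float64(90.0), array([nan, nan]))fit.py:18: RuntimeWarning: Mean of empty slice.
  q=sel(P,c,.03,top-.006,top+.01); s=q[:,:2]-q[:,:2].mean(0)
  ret = um.true_divide(
fit.py:20: RuntimeWarning: Mean of empty slice.
  return c.round(4),"n",len(q),"strapmean",q.mean(0).round(4),"ang",round(np.degrees(np.arctan2(a[1],a[0]))%180,1),(w/len(q))**.5
fit.py:20: RuntimeWarning: invalid value encountered in divide
  return c.round(4),"n",len(q),"strapmean",q.mean(0).round(4),"ang",round(np.degrees(np.arctan2(a[1],a[0]))%180,1),(w/len(q))**.5
```

Emit:
{"name": "play_rows", "arguments": {"steps": [{"ax": 0, "ay": 0, "az": 0, "dx": -7.2, "dy": -38.5, "dz": 0, "claw": 40}, {"ax": 0, "ay": 0, "az": 0, "dx": -7.2, "dy": -38.5, "dz": 0, "claw": 40}, {"ax": 0, "ay": 0, "az": 0, "dx": -7.2, "dy": -38.5, "dz": 0, "claw": 40}, {"ax": 0, "ay": 0, "az": 0, "dx": -7.2, "dy": -38.5, "dz": 0, "claw": 40}, {"ax": 0, "ay": 0, "az": 0, "dx": -7.2, "dy": -38.5, "dz": 0, "claw": 40}, {"ax": 0, "ay": 0, "az": -5.8, "dx": 0, "dy": 0, "dz": 25, "claw": 40}, {"ax": 0, "ay": 0, "az": -5.8, "dx": 0, "dy": 0, "dz": 25, "claw": 40}, {"ax": 0, "ay": 0, "az": 0, "dx": 0, "dy": 0, "dz": 0, "claw": 40}, {"ax": 0, "ay": 0, "az": 0, "dx": 0, "dy": 0, "dz": 0, "claw": 40}]}}

```text
time_s: 9.1
tcp_pos: [0.4404, 0.3372, 0.1351]
ee_rot: [[0.979, 0.203, -0.001], [0.203, -0.979, -0.003], [-0.002, 0.002, -1.0]]
wrist_force: [0.3, 0.0, 0.1]
gripper_width: 0.459
gripper_force: 0.0
```

```bash
python3 go.py .4445 .3395 .082 12
```

```text
t 9.1 tcp [0.4404 0.3372 0.1351] yaw 11.7 F [0.3 0.  0.1] w 39.9 gf 0.0
 shift now-frame mm [ 4.6 -1.6 53.1]  rot [ 0.13  0.1  -0.3 ]  shift in target frame [ 4.5 -1.4 53.1]
```

Emit:
{"name": "play_rows", "arguments": {"steps": [{"ax": 0, "ay": 0, "az": 0, "dx": 4.6, "dy": -1.6, "dz": 0, "claw": 40}, {"ax": 0, "ay": 0, "az": 0, "dx": 0, "dy": 0, "dz": 25, "claw": 40}, {"ax": 0, "ay": 0, "az": 0, "dx": 0, "dy": 0, "dz": 25, "claw": 40}, {"ax": 0, "ay": 0, "az": 0, "dx": 0, "dy": 0, "dz": 3, "claw": 40}, {"ax": 0, "ay": 0, "az": 0, "dx": 0, "dy": 0, "dz": 0, "claw": 40}, {"ax": 0, "ay": 0, "az": 0, "dx": 0, "dy": 0, "dz": 0, "claw": 0}, {"ax": 0, "ay": 0, "az": 0, "dx": 0, "dy": 0, "dz": 0, "claw": 0}, {"ax": 0, "ay": 0, "az": 0, "dx": 0, "dy": 0, "dz": 0, "claw": 0}, {"ax": 0, "ay": 0, "az": 0, "dx": 0, "dy": 0, "dz": 0, "claw": 0}, {"ax": 0, "ay": 0, "az": 0, "dx": 0, "dy": 0, "dz": 0, "claw": 0}, {"ax": 0, "ay": 0, "az": 0, "dx": 0, "dy": 0, "dz": 0, "claw": 0}]}}

```text
time_s: 10.2
tcp_pos: [0.4448, 0.3404, 0.0832]
ee_rot: [[0.979, 0.205, 0.0], [0.205, -0.979, 0.0], [0.0, -0.0, -1.0]]
wrist_force: [-1.3, -1.0, 1.5]
gripper_width: 0.126
gripper_force: 30.0
```

Emit:
{"name": "play_rows", "arguments": {"steps": [{"ax": 0, "ay": 0, "az": 0, "dx": 0, "dy": 0, "dz": -30, "claw": 0}, {"ax": 0, "ay": 0, "az": 0, "dx": 0, "dy": 0, "dz": -40, "claw": 0}, {"ax": 0, "ay": 0, "az": 0, "dx": 0, "dy": 0, "dz": -40, "claw": 0}, {"ax": 0, "ay": 0, "az": 0, "dx": 0, "dy": 0, "dz": -20, "claw": 0}, {"ax": 0, "ay": 0, "az": 0, "dx": 0, "dy": 0, "dz": 0, "claw": 0}, {"ax": 0, "ay": 0, "az": 0, "dx": 0, "dy": 0, "dz": 0, "claw": 0}]}}

```text
time_s: 10.8
tcp_pos: [0.4442, 0.3399, 0.212]
ee_rot: [[0.979, 0.204, -0.001], [0.204, -0.979, -0.0], [-0.001, 0.0, -1.0]]
wrist_force: [-1.0, -0.3, -2.1]
gripper_width: 0.125
gripper_force: 30.0
```

```bash
python3 go.py .478 .1455 .0905 5
python3 - <<'E'
from fit import *
for n in("side","top"):
    c=capture(n);P=cloud(c);q=sel(P,(.4445,.339),.05,.134,.16);print(n,circ(q,.037,(.4445,.339)),len(q),q.min(0))
E
```

```text
t 10.8 tcp [0.4442 0.3399 0.212 ] yaw 11.78 F [-1.  -0.3 -2.1] w 10.9 gf 30.0
 shift now-frame mm [ -6.4 197.2 121.5]  rot [0.01 0.08 6.78]  shift in target frame [ 16.8 196.6 121.5]
side [0.44295095 0.33821943] 365 [0.40345697 0.29624105 0.13412775]
top [0.44484605 0.3379506 ] 24 [0.40708876 0.30155508 0.13411769]
```

Emit:
{"name": "play_rows", "arguments": {"steps": [{"ax": 0, "ay": 0, "az": 0, "dx": -1.3, "dy": 33, "dz": 0, "claw": 0}, {"ax": 0, "ay": 0, "az": 0, "dx": -1.3, "dy": 33, "dz": 0, "claw": 0}, {"ax": 0, "ay": 0, "az": 0, "dx": -1, "dy": 33, "dz": 0, "claw": 0}, {"ax": 0, "ay": 0, "az": 0, "dx": -1, "dy": 33, "dz": 0, "claw": 0}, {"ax": 0, "ay": 0, "az": 0, "dx": -1, "dy": 33, "dz": 0, "claw": 0}, {"ax": 0, "ay": 0, "az": 0, "dx": -0.8, "dy": 32.2, "dz": 0, "claw": 0}, {"ax": 0, "ay": 0, "az": 6.8, "dx": 0, "dy": 0, "dz": 0, "claw": 0}, {"ax": 0, "ay": 0, "az": 0, "dx": 0, "dy": 0, "dz": 20, "claw": 0}, {"ax": 0, "ay": 0, "az": 0, "dx": 0, "dy": 0, "dz": 0, "claw": 0}, {"ax": 0, "ay": 0, "az": 0, "dx": 0, "dy": 0, "dz": 0, "claw": 0}]}}

```text
time_s: 11.9
tcp_pos: [0.4784, 0.1455, 0.1917]
ee_rot: [[0.996, 0.088, -0.003], [0.088, -0.996, -0.002], [-0.003, 0.002, -1.0]]
wrist_force: [-0.1, 0.5, -0.9]
gripper_width: 0.125
gripper_force: 30.0
```

```bash
python3 go.py .478 .1455 .0915 5
python3 - <<'E'
from fit import *
for n in("side","top"):
    c=capture(n);P=cloud(c);q=sel(P,(.478,.145),.05,.113,.14);print(n,circ(q,.037,(.478,.145)),len(q),q.min(0))
    q=sel(P,(.478,.145),.045,.01,.034); print(" M",circ(q,.028,(.478,.145)),len(q))
E
```

```text
t 11.9 tcp [0.4784 0.1455 0.1917] yaw 5.03 F [-0.1  0.5 -0.9] w 10.9 gf 30.0
 shift now-frame mm [ -0.1  -0.2 100.2]  rot [0.11 0.16 0.03]  shift in target frame [ -0.4   0.  100.2]
side [0.47679157 0.14438085] 435 [0.43672217 0.10192445 0.11306406]
 M [0.47636976 0.14442584] 288
top [0.47989111 0.14471063] 18 [0.44179778 0.11543202 0.11305874]
 M [0.4652316  0.14197074] 80
```

Emit:
{"name": "play_rows", "arguments": {"steps": [{"ax": 0, "ay": 0, "az": 0, "dx": 0, "dy": 0, "dz": 30, "claw": 0}, {"ax": 0, "ay": 0, "az": 0, "dx": 0, "dy": 0, "dz": 30, "claw": 0}, {"ax": 0, "ay": 0, "az": 0, "dx": 0, "dy": 0, "dz": 20, "claw": 0}, {"ax": 0, "ay": 0, "az": 0, "dx": 0, "dy": 0, "dz": 10, "claw": 0}, {"ax": 0, "ay": 0, "az": 0, "dx": 0, "dy": 0, "dz": 5, "claw": 0}, {"ax": 0, "ay": 0, "az": 0, "dx": 0, "dy": 0, "dz": 4, "claw": 0}, {"ax": 0, "ay": 0, "az": 0, "dx": 0, "dy": 0, "dz": 1.2, "claw": 0}, {"ax": 0, "ay": 0, "az": 0, "dx": 0, "dy": 0, "dz": 0, "claw": 0}]}}

```text
time_s: 12.8
tcp_pos: [0.4793, 0.1462, 0.0933]
ee_rot: [[0.996, 0.087, 0.001], [0.087, -0.996, 0.001], [0.001, -0.001, -1.0]]
wrist_force: [0.9, -0.8, -0.7]
gripper_width: 0.125
gripper_force: 30.0
```

Emit:
{"name": "play_rows", "arguments": {"steps": [{"ax": 0, "ay": 0, "az": 0, "dx": 0, "dy": 0, "dz": 1.5, "claw": 0}, {"ax": 0, "ay": 0, "az": 0, "dx": 0, "dy": 0, "dz": 0.7, "claw": 0}, {"ax": 0, "ay": 0, "az": 0, "dx": 0, "dy": 0, "dz": 0, "claw": 0}]}}

```text
time_s: 13.1
tcp_pos: [0.4793, 0.146, 0.0912]
ee_rot: [[0.996, 0.088, 0.001], [0.088, -0.996, 0.0], [0.001, -0.0, -1.0]]
wrist_force: [1.0, -0.9, 3.7]
gripper_width: 0.124
gripper_force: 30.0
```

Emit:
{"name": "play_rows", "arguments": {"steps": [{"ax": 0, "ay": 0, "az": 0, "dx": 0, "dy": 0, "dz": 0, "claw": 40}, {"ax": 0, "ay": 0, "az": 0, "dx": 0, "dy": 0, "dz": 0, "claw": 40}, {"ax": 0, "ay": 0, "az": 0, "dx": 0, "dy": 0, "dz": 0, "claw": 40}, {"ax": 0, "ay": 0, "az": 0, "dx": 0, "dy": 0, "dz": -10, "claw": 40}, {"ax": 0, "ay": 0, "az": 0, "dx": 0, "dy": 0, "dz": -30, "claw": 40}, {"ax": 0, "ay": 0, "az": 0, "dx": 0, "dy": 0, "dz": -40, "claw": 40}, {"ax": 0, "ay": 0, "az": 0, "dx": 0, "dy": 0, "dz": -40, "claw": 40}, {"ax": 0, "ay": 0, "az": 0, "dx": 0, "dy": 0, "dz": 0, "claw": 60}, {"ax": 0, "ay": 0, "az": 0, "dx": 0, "dy": 0, "dz": 0, "claw": 60}]}}

```text
time_s: 14.0
tcp_pos: [0.479, 0.1462, 0.2118]
ee_rot: [[0.996, 0.087, 0.002], [0.087, -0.996, 0.002], [0.002, -0.002, -1.0]]
wrist_force: [-0.2, -1.1, -0.7]
gripper_width: 0.568
gripper_force: 0.0
```

```bash
python3 go.py .502 -.0575 .18 0
python3 - <<'E'
from fit import *
for n in("side","top"):
    c=capture(n);P=cloud(c)
    q=sel(P,(.478,.145),.05,.03,.041);print(n,"L",circ(q,.037,(.478,.145)),len(q))
    q=sel(P,(.478,.145),.025,.08,.105);print(" strap z",q.mean(0),np.percentile(q[:,2],[20,50,80]))
    q=sel(P,(.502,-.058),.06,.02,.085); print(" cover wall",circ(q,.051,(.502,-.058)),len(q))
    q=sel(P,(.502,-.058),.025,.1,.113); print(" knob",circ(q,.014,(.502,-.058)),len(q))
    if n=="side": cv2.imwrite("pics/l2.png",cv2.resize(c["frame"][190:290,230:360],None,fx=4,fy=4,interpolation=2))
E
```

```text
t 14.0 tcp [0.479  0.1462 0.2118] yaw 5.0 F [-0.2 -1.1 -0.7] w 49.4 gf 0.0
 shift now-frame mm [  5.  205.   31.5]  rot [-0.11 -0.14  5.  ]  shift in target frame [ 23.  203.7  31.8]
side L [0.47735039 0.14483483] 204
 strap z [0.47421736 0.14413245 0.08920691] [0.08651747 0.08970849 0.09178273]
 cover wall [ 0.502139   -0.05926589] 915
 knob [ 0.50268516 -0.0592279 ] 52
top L [0.49019515 0.14842119] 44
 strap z [0.46132267 0.14358955 0.08799605] [0.08491056 0.0871896  0.09195391]
 cover wall [ 0.50476731 -0.06054035] 96
 knob [ 0.50385812 -0.06062766] 14
```

View pics/l2.png

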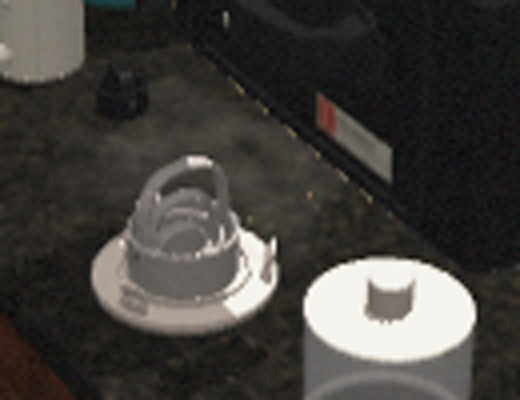

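The picture shows all three cutters nested on the base, with the strap top at (200,160). Next I measure the base centre accurately from its rim edges and head for the cover.

```bash
cat > base.py <<'E'
from fit import *
def proj(c,X):
    R=np.array(c["rotation"]); p=(X-np.array(c["xyz"]))@R; x=p[:,:2]/p[:,2:]; s=1+c["k1"]*(x**2).sum(1,keepdims=True)
    return x*s*[c["fx"],c["fy"]]+[c["cx"],c["cy"]]
def disc(c,g,c0,R,ztop,zbot,rng=.012):
    cam=np.array(c["xyz"])[:2]; cen=np.array(c0,float)
    for it in range(4):
        d=[];A=[]
        for a in np.radians(np.arange(0,360,4)):
            e=np.array([np.cos(a),np.sin(a)]); near=e@(cam-cen)>R*0
            z=zbot if near else ztop
            r=np.linspace(R-rng,R+rng,49); X=np.c_[cen+r[:,None]*e,np.full(49,z)]
            uv=proj(c,X).astype(np.float32); I=cv2.remap(g,uv[:,:1],uv[:,1:],1)[:,0].astype(float)
            I=np.convolve(np.pad(I,4,mode="edge"),np.ones(9)/9,"valid"); G=np.diff(I); k=G.argmin()
            if G[k]<-1.5: d.append((r[k]+r[k+1])/2-R);A.append([*e,1])
        A=np.array(A);d=np.array(d)
        s=least_squares(lambda p:A@p-d,[0,0,0],loss="soft_l1",f_scale=.001).x
        cen=cen+s[:2]
    return cen.round(4),s[2].round(4),len(d),np.abs(A@s-d).mean().round(4)
E
python3 - <<'E'
from base import *
for n in("side","top"):
    c=capture(n); g=np.load(n+"0.npz")["f"].min(2).astype(np.float32)
    print(n,"base bottom/top",disc(c,g,(.477,.1445),.064,.008,.0),"alltop",disc(c,g,(.477,.1445),.064,.008,.008))
    print("  covertop",disc(c,g,(.502,-.059),.051,.094,.094))
    q=sel(np.load(n+"0.npz")["P"],(.478,.145),.075,.023,.036); 
    for k in(180,300,60):
        e=np.array([np.cos(np.radians(k)),np.sin(np.radians(k))]); w=q[(q[:,:2]-(.478,.145))@e>.04]; print("  clip",k,w.mean(0),len(w))
E
```

```text
side base bottom/top (array([0.4798, 0.1475]), np.float64(-0.0029), 90, np.float64(0.0021)) alltop (array([0.4777, 0.1428]), np.float64(0.0001), 90, np.float64(0.0016))
  covertop (array([ 0.5008, -0.0606]), np.float64(0.0001), 90, np.float64(0.0005))
  clip 180 [0.42443507 0.11723254 0.02771492] 15
  clip 300 [0.52682999 0.10962876 0.02836046] 10
  clip 60 [0.48401043 0.20267425 0.02701895] 22
top base bottom/top (array([0.483 , 0.1453]), np.float64(0.0003), 90, np.float64(0.0006)) alltop (array([0.4828, 0.1452]), np.float64(0.0004), 90, np.float64(0.0005))
  covertop (array([ 0.5058, -0.059 ]), np.float64(0.0003), 90, np.float64(0.0008))
  clip 180 [0.42723651 0.11985335 0.0280266 ] 9
  clip 300 [0.52815701 0.10974634 0.02782342] 13
  clip 60 [0.4867312  0.20279251 0.02772227] 14
```

Emit:
{"name": "play_rows", "arguments": {"steps": [{"ax": 0, "ay": 0, "az": 0, "dx": 1.2, "dy": 40, "dz": 0, "claw": 60}, {"ax": 0, "ay": 0, "az": 0, "dx": 1.2, "dy": 41, "dz": 0, "claw": 60}, {"ax": 0, "ay": 0, "az": 0, "dx": 1.2, "dy": 42, "dz": 0, "claw": 60}, {"ax": 0, "ay": 0, "az": 0, "dx": 1.2, "dy": 42, "dz": 0, "claw": 60}, {"ax": 0, "ay": 0, "az": 0, "dx": 1.2, "dy": 41, "dz": 0, "claw": 60}, {"ax": 0, "ay": 0, "az": 5, "dx": 0, "dy": 0, "dz": 30, "claw": 60}, {"ax": 0, "ay": 0, "az": 0, "dx": 0, "dy": 0, "dz": 20, "claw": 60}, {"ax": 0, "ay": 0, "az": 0, "dx": 0, "dy": 0, "dz": 0, "claw": 60}, {"ax": 0, "ay": 0, "az": 0, "dx": 0, "dy": 0, "dz": 0, "claw": 60}]}}

```text
time_s: 15.1
tcp_pos: [0.5028, -0.0589, 0.1601]
ee_rot: [[1.0, 0.001, -0.002], [0.001, -1.0, -0.001], [-0.002, 0.001, -1.0]]
wrist_force: [-0.3, 0.7, 0.2]
gripper_width: 0.695
gripper_force: 0.0
```

```bash
python3 go.py .5035 -.0582 .1115 0
```

```text
t 15.1 tcp [ 0.5028 -0.0589  0.1601] yaw 0.04 F [-0.3  0.7  0.2] w 60.4 gf 0.0
 shift now-frame mm [ 0.7 -0.7 48.6]  rot [0.05 0.09 0.04]  shift in target frame [ 0.7 -0.7 48.6]
```

Emit:
{"name": "play_rows", "arguments": {"steps": [{"ax": 0, "ay": 0, "az": 0, "dx": 0.7, "dy": -0.3, "dz": 25, "claw": 60}, {"ax": 0, "ay": 0, "az": 0, "dx": 0, "dy": 0, "dz": 20, "claw": 60}, {"ax": 0, "ay": 0, "az": 0, "dx": 0, "dy": 0, "dz": 4.5, "claw": 60}, {"ax": 0, "ay": 0, "az": 0, "dx": 0, "dy": 0, "dz": 0, "claw": 60}, {"ax": 0, "ay": 0, "az": 0, "dx": 0, "dy": 0, "dz": 0, "claw": 0}, {"ax": 0, "ay": 0, "az": 0, "dx": 0, "dy": 0, "dz": 0, "claw": 0}, {"ax": 0, "ay": 0, "az": 0, "dx": 0, "dy": 0, "dz": 0, "claw": 0}, {"ax": 0, "ay": 0, "az": 0, "dx": 0, "dy": 0, "dz": 0, "claw": 0}, {"ax": 0, "ay": 0, "az": 0, "dx": 0, "dy": 0, "dz": 0, "claw": 0}, {"ax": 0, "ay": 0, "az": 0, "dx": 0, "dy": 0, "dz": 0, "claw": 0}, {"ax": 0, "ay": 0, "az": 0, "dx": 0, "dy": 0, "dz": 0, "claw": 0}, {"ax": 0, "ay": 0, "az": 0, "dx": 0, "dy": 0, "dz": 0, "claw": 0}]}}

```text
time_s: 16.3
tcp_pos: [0.5037, -0.0586, 0.1111]
ee_rot: [[1.0, 0.0, 0.0], [0.0, -1.0, -0.0], [0.0, 0.0, -1.0]]
wrist_force: [-0.6, -1.0, 2.6]
gripper_width: 0.311
gripper_force: 30.0
```

```bash
python3 go.py .48 .145 .26 0
python3 - <<'E'
from fit import *
for P in(np.load("side0.npz")["P"],cloud(capture("side"))):
    q=sel(P,(.502,-.059),.06,.02,.085); print(circ(q,.051,(.502,-.058)),len(q))
E
```

```text
t 16.3 tcp [ 0.5037 -0.0586  0.1111] yaw 0.01 F [-0.6 -1.   2.6] w 27.1 gf 30.0
 shift now-frame mm [ -23.6 -203.6 -148.9]  rot [ 0.01 -0.01  0.01]  shift in target frame [ -23.7 -203.6 -148.9]
[ 0.50207491 -0.05931211] 912
[ 0.50202256 -0.05872309] 908
```

Emit:
{"name": "play_rows", "arguments": {"steps": [{"ax": 0, "ay": 0, "az": 0, "dx": 0, "dy": 0, "dz": -15, "claw": 0}, {"ax": 0, "ay": 0, "az": 0, "dx": 0, "dy": 0, "dz": -35, "claw": 0}, {"ax": 0, "ay": 0, "az": 0, "dx": -10, "dy": 0, "dz": -35, "claw": 0}, {"ax": 0, "ay": 0, "az": 0, "dx": -13.3, "dy": 0, "dz": -30, "claw": 0}, {"ax": 0, "ay": 0, "az": 0, "dx": 0, "dy": -20, "dz": -15, "claw": 0}, {"ax": 0, "ay": 0, "az": 0, "dx": 0, "dy": -30, "dz": 0, "claw": 0}, {"ax": 0, "ay": 0, "az": 0, "dx": 0, "dy": -35, "dz": 0, "claw": 0}, {"ax": 0, "ay": 0, "az": 0, "dx": 0, "dy": -35, "dz": 0, "claw": 0}, {"ax": 0, "ay": 0, "az": 0, "dx": 0, "dy": -35, "dz": 0, "claw": 0}, {"ax": 0, "ay": 0, "az": 0, "dx": 0, "dy": -30, "dz": 0, "claw": 0}, {"ax": 0, "ay": 0, "az": 0, "dx": 0, "dy": -18.2, "dz": 0, "claw": 0}, {"ax": 0, "ay": 0, "az": 0, "dx": 0, "dy": 0, "dz": 0, "claw": 0}, {"ax": 0, "ay": 0, "az": 0, "dx": 0, "dy": 0, "dz": 0, "claw": 0}, {"ax": 0, "ay": 0, "az": 0, "dx": 0, "dy": 0, "dz": 0, "claw": 0}]}}

```text
time_s: 17.75
tcp_pos: [0.4799, 0.144, 0.2406]
ee_rot: [[1.0, -0.001, -0.001], [-0.001, -1.0, -0.0], [-0.001, 0.0, -1.0]]
wrist_force: [-0.3, 0.3, -1.3]
gripper_width: 0.309
gripper_force: 30.0
```

```bash
python3 go.py .4804 .1446 .15 0
python3 - <<'E'
from fit import *
P=cloud(capture("side"))
q=sel(P,(.479,.144),.06,.145,.215); print(circ(q,.051,(.479,.144)),len(q))
for a,b in((.145,.17),(.19,.215)):
    q=sel(P,(.479,.144),.06,a,b); print(circ(q,.051,(.479,.144)),len(q))
E
```

```text
t 17.75 tcp [0.4799 0.144  0.2406] yaw -0.03 F [-0.3  0.3 -1.3] w 26.9 gf 30.0
 shift now-frame mm [ 0.6 -0.6 90.6]  rot [ 0.02  0.05 -0.03]  shift in target frame [ 0.5 -0.6 90.6]
[0.47805848 0.14378358] 962
[0.4777871 0.1436183] 327
[0.47816836 0.14385197] 350
```

Emit:
{"name": "play_rows", "arguments": {"steps": [{"ax": 0, "ay": 0, "az": 0, "dx": 0.5, "dy": -0.6, "dz": 20, "claw": 0}, {"ax": 0, "ay": 0, "az": 0, "dx": 0, "dy": 0, "dz": 25, "claw": 0}, {"ax": 0, "ay": 0, "az": 0, "dx": 0, "dy": 0, "dz": 25, "claw": 0}, {"ax": 0, "ay": 0, "az": 0, "dx": 0, "dy": 0, "dz": 15, "claw": 0}, {"ax": 0, "ay": 0, "az": 0, "dx": 0, "dy": 0, "dz": 10, "claw": 0}, {"ax": 0, "ay": 0, "az": 0, "dx": 0, "dy": 0, "dz": 6, "claw": 0}, {"ax": 0, "ay": 0, "az": 0, "dx": 0, "dy": 0, "dz": 4, "claw": 0}, {"ax": 0, "ay": 0, "az": 0, "dx": 0, "dy": 0, "dz": 0, "claw": 0}, {"ax": 0, "ay": 0, "az": 0, "dx": 0, "dy": 0, "dz": 0, "claw": 0}]}}

```text
time_s: 18.7
tcp_pos: [0.4811, 0.1455, 0.1366]
ee_rot: [[1.0, 0.0, 0.001], [0.0, -1.0, 0.001], [0.001, -0.001, -1.0]]
wrist_force: [-0.9, -0.2, -1.8]
gripper_width: 0.306
gripper_force: 30.0
```

```bash
python3 go.py .4804 .1446 .1191 0
python3 - <<'E'
from fit import *
c=capture("side");P=cloud(c)
q=sel(P,(.479,.144),.06,.05,.11); print(circ(q,.051,(.479,.144)),len(q))
cv2.imwrite("pics/c1.png",cv2.resize(c["frame"][160:290,220:350],None,fx=4.5,fy=4.5,interpolation=2))
E
```

```text
t 18.7 tcp [0.4811 0.1455 0.1366] yaw 0.02 F [-0.9 -0.2 -1.8] w 26.6 gf 30.0
 shift now-frame mm [-0.8  0.9 17.5]  rot [-0.04 -0.07  0.02]  shift in target frame [-0.7  0.9 17.5]
[0.47945769 0.14553252] 721
```

View pics/c1.png

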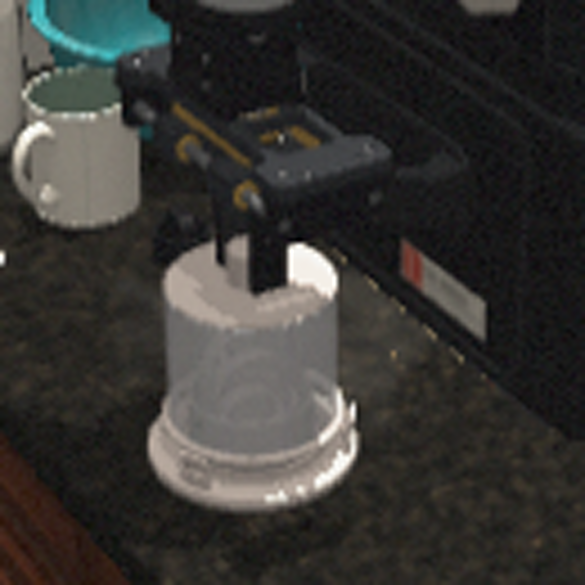

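The cover is level and sits inside the clips, with its rim at about (250,450). I correct the small offset and press.

Emit:
{"name": "play_rows", "arguments": {"steps": [{"ax": 0, "ay": 0, "az": 0, "dx": -0.7, "dy": 0.7, "dz": 2, "claw": 0}, {"ax": 0, "ay": 0, "az": 0, "dx": 0, "dy": 0, "dz": 2, "claw": 0}, {"ax": 0, "ay": 0, "az": 0, "dx": 0, "dy": 0, "dz": 2, "claw": 0}, {"ax": 0, "ay": 0, "az": 0, "dx": 0, "dy": 0, "dz": 2, "claw": 0}, {"ax": 0, "ay": 0, "az": 0, "dx": 0, "dy": 0, "dz": 0, "claw": 0}]}}

```text
time_s: 19.25
tcp_pos: [0.4812, 0.1453, 0.1291]
ee_rot: [[1.0, 0.001, 0.003], [0.001, -1.0, 0.001], [0.003, -0.001, -1.0]]
wrist_force: [0.3, 0.8, 4.6]
gripper_width: 0.313
gripper_force: 30.0
```

Emit:
{"name": "play_rows", "arguments": {"steps": [{"ax": 0, "ay": 0, "az": 0, "dx": 0, "dy": 0, "dz": 2, "claw": 0}, {"ax": 0, "ay": 0, "az": 0, "dx": 0, "dy": 0, "dz": 2, "claw": 0}, {"ax": 0, "ay": 0, "az": 0, "dx": 0, "dy": 0, "dz": 0, "claw": 0}]}}

```text
time_s: 19.55
tcp_pos: [0.4825, 0.1456, 0.1265]
ee_rot: [[1.0, 0.002, 0.006], [0.002, -1.0, 0.002], [0.006, -0.002, -1.0]]
wrist_force: [1.1, -0.9, 8.3]
gripper_width: 0.311
gripper_force: 30.0
```

Emit:
{"name": "play_rows", "arguments": {"steps": [{"ax": 0, "ay": 0, "az": 0, "dx": -1, "dy": 0.5, "dz": 2, "claw": 0}, {"ax": 0, "ay": 0, "az": 0, "dx": -0.5, "dy": 0, "dz": 2, "claw": 0}, {"ax": 0, "ay": 0, "az": 0, "dx": 0, "dy": 0, "dz": 0, "claw": 0}]}}

```text
time_s: 19.85
tcp_pos: [0.4821, 0.1457, 0.1232]
ee_rot: [[1.0, 0.003, 0.009], [0.003, -1.0, 0.003], [0.009, -0.003, -1.0]]
wrist_force: [-2.3, 0.1, 3.8]
gripper_width: 0.313
gripper_force: 30.0
```

```bash
python3 go.py .4804 .1446 .1191 0
python3 - <<'E'
from fit import *
c=capture("side");P=cloud(c)
q=sel(P,(.479,.144),.06,.04,.095); print(circ(q,.051,(.479,.144)),len(q)); q=sel(P,(.479,.144),.046,.092,.125); q=q[np.hypot(*(q[:,:2]-(.479,.144)).T)>.02]; A=np.c_[q[:,:2]-(.479,.144),np.ones(len(q))]; print("top plane",np.linalg.lstsq(A,q[:,2],rcond=None)[0],np.median(q[:,2]),len(q))
E
```

```text
t 19.85 tcp [0.4821 0.1457 0.1232] yaw 0.16 F [-2.3  0.1  3.8] w 27.2 gf 30.0
 shift now-frame mm [-1.7  1.1  4.1]  rot [-0.16 -0.49  0.16]  shift in target frame [-1.7  1.1  4.1]
[0.47953848 0.14554044] 672
top plane [-0.00093393  0.00613268  0.10777229] 0.10694220745045302 360
```

Emit:
{"name": "play_rows", "arguments": {"steps": [{"ax": 0, "ay": 0, "az": 0, "dx": -0.4, "dy": 0.3, "dz": 2, "claw": 0}, {"ax": 0, "ay": 0, "az": 0, "dx": -0.3, "dy": 0, "dz": 2, "claw": 0}, {"ax": 0, "ay": 0, "az": 0, "dx": 0, "dy": 0, "dz": 1, "claw": 0}, {"ax": 0, "ay": 0, "az": 0, "dx": 0, "dy": 0, "dz": 0, "claw": 0}]}}

```text
time_s: 20.3
tcp_pos: [0.4792, 0.1443, 0.1186]
ee_rot: [[1.0, 0.002, 0.004], [0.002, -1.0, 0.001], [0.004, -0.001, -1.0]]
wrist_force: [-6.0, -1.6, 22.0]
gripper_width: 0.309
gripper_force: 30.0
```

Emit:
{"name": "play_rows", "arguments": {"steps": [{"ax": 0, "ay": 0, "az": 0, "dx": -0.2, "dy": 0, "dz": 1.5, "claw": 0}, {"ax": 0, "ay": 0, "az": 0, "dx": -0.2, "dy": 0, "dz": 1.5, "claw": 0}, {"ax": 0, "ay": 0, "az": 0, "dx": 0, "dy": 0, "dz": 0, "claw": 0}]}}

```text
time_s: 20.6
tcp_pos: [0.4794, 0.1443, 0.1183]
ee_rot: [[1.0, 0.004, 0.006], [0.004, -1.0, 0.0], [0.006, -0.0, -1.0]]
wrist_force: [-11.2, -1.0, 37.9]
gripper_width: 0.315
gripper_force: 30.0
```

```bash
cat > chk.py <<'E'
from fit import *
c=capture("side");P=cloud(c)
q=sel(P,(.479,.144),.06,.04,.095); print(circ(q,.051,(.479,.144)),len(q)); q=sel(P,(.479,.144),.046,.09,.125); q=q[np.hypot(*(q[:,:2]-(.479,.144)).T)>.02]; A=np.c_[q[:,:2]-(.479,.144),np.ones(len(q))]; print("top plane",np.linalg.lstsq(A,q[:,2],rcond=None)[0],np.median(q[:,2]),len(q))
cv2.imwrite("pics/c2.png",cv2.resize(c["frame"][160:290,220:350],None,fx=4.5,fy=4.5,interpolation=2))
E
python3 chk.py; python3 go.py .4804 .1446 .1191 0
```

```text
[0.47744957 0.14444315] 661
top plane [-0.0010982  -0.03978145  0.10376062] 0.10259237191102744 366
t 20.65 tcp [0.4794 0.1443 0.1183] yaw 0.2 F [-10.9  -1.9  36. ] w 26.8 gf 30.0
 shift now-frame mm [ 1.  -0.3 -0.8]  rot [-0.02 -0.34  0.2 ]  shift in target frame [ 1.  -0.3 -0.8]
```

Emit:
{"name": "play_rows", "arguments": {"steps": [{"ax": 0, "ay": 0, "az": 0, "dx": -0.3, "dy": 0, "dz": -2, "claw": 0}, {"ax": 0, "ay": 0, "az": 0, "dx": 0, "dy": 0, "dz": 0, "claw": 0}, {"ax": 0, "ay": 0, "az": 0, "dx": 0, "dy": 0, "dz": 0, "claw": 0}, {"ax": 0, "ay": 0, "az": 0, "dx": 0, "dy": 0, "dz": 0, "claw": 0}]}}

```text
time_s: 21.05
tcp_pos: [0.4793, 0.1443, 0.1184]
ee_rot: [[1.0, 0.003, 0.006], [0.003, -1.0, 0.001], [0.006, -0.001, -1.0]]
wrist_force: [-5.0, -1.0, 24.3]
gripper_width: 0.312
gripper_force: 30.0
```

```bash
python3 chk.py; python3 go.py .4804 .1446 .1191 0
```

```text
[0.47747306 0.14446714] 666
top plane [-0.00310977 -0.03322923  0.1040451 ] 0.10284151411898379 368
t 21.1 tcp [0.4793 0.1443 0.1184] yaw 0.16 F [-5.4 -1.3 24.5] w 26.8 gf 30.0
 shift now-frame mm [ 1.1 -0.3 -0.7]  rot [-0.04 -0.34  0.16]  shift in target frame [ 1.1 -0.3 -0.7]
```

View pics/c2.png

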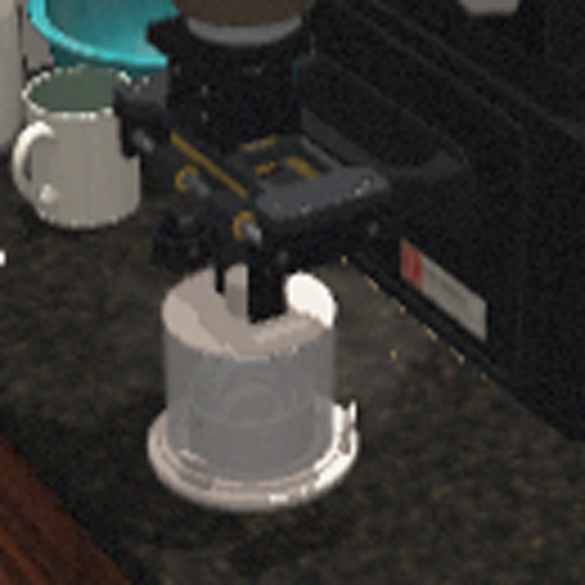

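The cover is down on the base. The clip catch shows at (350,415) and the rim looks even. I check its level robustly before handing in.

Run:
```python
from fit import *
for n in("side","top"):
    P=cloud(capture(n))
    q=sel(P,(.4785,.1445),.046,.092,.112)
    A=np.c_[q[:,:2]-(.4785,.1445),np.ones(len(q))]
    r=least_squares(lambda p:A@p-q[:,2],[0,0,.102],loss="cauchy",f_scale=.0006).x; print(n,"plane",r,len(q))
    q=sel(P,(.4785,.1445),.0555,.008,.018); d=q[:,:2]-(.4785,.1445); m=np.hypot(*d.T)>.0515; q=q[m];d=d[m];a=np.degrees(np.arctan2(d[:,1],d[:,0]))
    print(" rim z by angle",[(k,round(float(np.median(q[(a>=k)&(a<k+45),2])),4),int(((a>=k)&(a<k+45)).sum())) for k in range(-180,180,45) if ((a>=k)&(a<k+45)).sum()>2])
    for k in(180,300,60):
        e=np.array([np.cos(np.radians(k)),np.sin(np.radians(k))])
    for z0,P2 in(("before",np.load(n+"0.npz")["P"]),("now",P)):
        q=sel(P2,(.4785,.1445),.075,.024,.036); q=q[np.hypot(*(q[:,:2]-(.4785,.1445)).T)>.0535]; d=q[:,:2]-(.4785,.1445); a=np.degrees(np.arctan2(d[:,1],d[:,0]))%360
        print(" clips",z0,[(k,round(float(np.median(np.hypot(*d[(abs(a-k)<25)].T))),4),int((abs(a-k)<25).sum())) for k in(80,205,320) if (abs(a-k)<25).sum()])
```

```text
side plane [-0.00051965  0.00102318  0.10221351] 375
 rim z by angle [(-180, 0.012, 14), (-135, 0.0129, 35), (-90, 0.0131, 19), (-45, 0.0109, 6), (135, 0.0123, 13)]
 clips before [(80, 0.0587, 19), (205, 0.0601, 14), (320, 0.0603, 10)]
 clips now [(205, 0.0604, 19), (320, 0.06, 10)]
top plane [0.03061745 0.01201217 0.10279141] 116
 rim z by angle [(-180, 0.0124, 6), (-135, 0.0135, 8), (135, 0.0114, 10)]
 clips before [(80, 0.0591, 14), (205, 0.0573, 9), (320, 0.0609, 12)]
 clips now [(205, 0.0577, 9)]
```

Everything checks out: the cover is level with its top at 102.2 mm (102 mm is fully home), the two visible clips are back at rest, and the push is about 24 N.

```bash
python3 -c "
from station import *
print(finish_job())"
```

```text
the job is handed in; nothing more can be done
None
```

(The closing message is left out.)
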